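# Empty the toggle press and set it running again

## Robot

A 6-joint arm with a two-finger parallel gripper is mounted at the origin on the work surface; the furniture and walls round the work are solid. World frame = base frame: x ahead of the robot, y to its left, z up, the work surface at z = 0. Lengths are in mm, angles in rad, forces in N, time in s.
With the tool pointing down it reaches from about 350 to 975 mm from the base axis. Payload 7.1 kg.
Tool frame: the origin (TCP) lies between the finger pads; the fingertips stand 17 mm ahead of it and the grasp point (between the pads) lies 2 mm behind it; z points along the fingers, y is the line along which they close (so a half turn about z gives the same grasp; the last joint's range is limited). The gripper opens to 88 mm and grips with 3 to 60 N. Pads are 20 mm wide; open, the fingers measure 115 mm over their backs; the gripper's body (75 mm by 178 mm) begins 61 mm behind the grasp point.
Start: joints at [-0.019, 0.423, 1.63, -0, 1.089, -0.019], TCP at [624.984, 0.026, 239.675] pointing down, gripper open.
Joint ranges: [-3, 3], [-0.9, 2.11], [0.09, 2.58], [-1.31, 4.45], [0.11, 2.69], [-2.54, 2.54]. Speed limits (rad/s): [2.39, 2.39, 3.01, 3.14, 3.14, 3.14].

## Interface

Orientations are given as a rotation vector (axis times angle).
In Python, from workcell import ctrl gives the robot as it stands.
- The arm moves only by the tool inch_along, called after ">>>" in YAML: its name, and indented under it one key for each argument. Schema: {"type":"object","properties":{"offsets":{"type":"array","items":{"type":"number"},"minItems":6,"maxItems":30},"jaw":{"type":"number"},"only":{"type":"string"},"quiet":{"type":"boolean"},"lines":{"type":"string"}},"required":["offsets"],"additionalProperties":false}. offsets is one flat list of numbers that holds 1 to 5 rows one after another, with no inner brackets; each row has 6 numbers: dx, dy, dz in cm, then a rotation vector rx, ry, rz in units of 0.05 rad; each row shifts and turns the commanded pose from where the row before left it, along the tool's axes as they then stand; what a row does not reach is not made up. A row lasts 1/12 s, in which the tool goes at most 41.7 mm and 0.125 rad, less where a joint would pass 70% of its speed; a pose out of reach is approached as far as the arm can. jaw is the finger opening in mm, set as the call begins (left out keeps the last). The fingers move at their own pace and stop on an object; the grip force is fixed at half the most. Time passes only in rows, so rows that do not move let the fingers close. The tool returns the time, the measured TCP pose, the force, the opening and the grip force at its end. only (a regular expression) keeps the lines of the reply that match it, lines (a string "A,B") keeps lines A to B, and quiet returns only ok. Input that does not fit is refused with a message, and nothing moves.
- ctrl.get_obs(): the state, without advancing time (a new reading comes with each control period).
- ctrl.get_image(name): name is "scene" or "side" or "wrist"; returns a dict with "img" (400x640x3 uint8, red, green, blue), "fx", "fy", "cx", "cy" (pixels), "R" (3x3) and "t" (3): a world point X has camera coordinates R X + t. Camera axes: x right, y down, z forward; pixel columns grow to the right and rows downward; lengths in mm; the calibration is good to about 2 mm. The wrist camera is an equidistant fisheye: a pixel r from the principal point sees the ray r / f radians off the axis. A picture is of the moment at which its call begins. There is no depth.
- ctrl.close_job(): hands the job in; it is judged then, once.
The state is a dict: "t": time; "qpos": joint angles; "qvel": joint speeds; "joint_torque": joint torques, N m; "ee_pos": TCP position; "orientation": TCP orientation; "ft_force": force on the tool from outside, world axes, zero at the start; "moment": the same for the moment, N m; "width": finger opening in mm; "grasp_force": force on a finger pad.
Only numpy, scipy, OpenCV 4.12 (cv2) and the standard library are available. Lean on these libraries where they do the work, as an engineer would, in place of code of your own. Each camera call takes 0.05 s, during which the arm holds its last target. There are 200 camera calls.

## Task

A jam in the bench toggle press has been cleared and its access cover is still off. Press its stop key, move every moulded toggle from the catch tray into the tote, and clip the cover into the opening in the deck, pressing it fully home until both sprung tabs have caught; then press the counter-reset key, and last the start key. Press the keys one at a time, never press start while the cover is off or toggles lie outside the tote, and leave the loose thread spool and the brass buckle where they are.

Things in the scene. Friction and masses are not known exactly. Their poses are not given: they have to be found in the camera images.
- press: Bench toggle press, fixed: grey housing 150 x 320 mm (its x, y), deck top at 70 mm. Origin under the housing's centre at table height; +x to its back, +y to its left seen from the robot, z up. On the deck from left to right: cover opening, three keys with a black counter window (to 77 mm high) behind them, press head.
- press_head (a point): Foot of the press head at deck height, right rear of the deck: a steel and aluminium block 72 to 76 mm wide reaching 162 mm above the table, from 34 mm before to 34 mm behind this point in x. In front of it a steel chute 65 mm wide falls from 101 mm high (34 mm before this point) to 71 mm at the housing's front edge.
- tray (a point): Centre of the catch tray's floor, 6 mm above the table; axes as the press. The steel tray lies in front of the housing: 192 mm (x) by 310 mm (y), rim at 24 mm height on the front, left and right; its back is the housing's front (96 mm behind this point), 70 mm high.
- cover_seat (a point): Centre of the cover opening, at deck top height (70 mm), left part of the press; axes as the press. Opening 68 mm (x) by 49 mm (y) in 3 mm sheet over a compartment 56 mm deep. With the cover clipped in, point cover_under lies here and the cover's x axis is along the press's x, either way round.
- cover: Loose clip-in cover, 0.11 kg: grey plate 90 x 68 x 4 mm (its x, y), grip rib on top, skirt and two steel leaf tabs below; starts on the table, standing on its skirt. Origin at the centre of the skirt's foot, plate underside at z = 26 mm. Skirt fits the opening with 1.2 mm play a side in x, 1.8 mm in y; its lower 15 mm is a lead-in, 4 mm play a side in y.
- cover_under (a point): Centre of the underside of the cover's plate (26 mm above the cover's origin), at cover_seat when clipped in. The plate's top is 4 mm above this point; the black grip rib stands on it: 48 mm long (cover's x), 12 mm thick (cover's y), its top 22 mm above this point.
- tab_front (a joint): Bend in rad of the sprung leaf tab at the cover's -x end (rising from x = -25 mm at the foot to x = -37 mm, 5.3 mm below the plate): 0 sprung out, more when bent inward. Laid in the opening, the cover stops on its tabs with the plate 8 to 10 mm above the deck; about 5 to 10 N straight down bends them in, and with the plate flat on the deck they spring out under the sheet and hold.
- tab_back (a joint): The same for the tab at the cover's +x end.
- stop_key (a joint): Travel of the stop key in m, 0 up, 0.006 fully down; counts as pressed beyond 0.004. Spring: 1.5 N to start, 4.5 N fully down. White cap 26 x 26 mm with a raised solid square; the left of the three keys.
- reset_key (a joint): Travel of the counter-reset key, likewise; cap with a raised ring; the middle key, 42 mm to the right (-y) of the stop key.
- start_key (a joint): Travel of the start key, likewise; cap with a raised triangle; the right key, 42 mm to the right of the reset key.
- stop_key_top (a point): Centre of the top of the stop key's cap, 80 mm above the table when up (moves with the key).
- reset_key_top (a point): Centre of the top of the reset key's cap.
- start_key_top (a point): Centre of the top of the start key's cap.
- tote: The grey plastic tote, an open box 210 x 160 mm (its x and y), 70 mm high, rim bead to 72.5 mm, walls and floor 4 mm, fixed; stands on the table at one side of the press, left or right, with the cover at the other side. Origin at the centre of its underside, z up.
- spool: Bystander: loose wooden spool of black thread, upright, about 47 mm across and 48 mm high, standing free on the table right of the press. Axis at x = -14 mm, y = 2 mm of its origin.
- buckle: Bystander: loose brass buckle, 39 x 47 x 7 mm, flat on the table left of the press.
- toggle1: Finished moulded toggle, cream, 30 g, 37 x 51 x 45 mm, standing in the catch tray (four to six are present); origin at its foot, z up. Foot 35 mm (x) by 29 mm (y); upwards it widens in y (41 mm at z = 20 mm, 48 mm at 32 mm) and narrows in x (-13 to +16 mm at z = 20 mm, -9 to +13 mm at 32 mm). Grip it across x or y from above, fingers at z about 20 to 25 mm.
- toggle2: Finished moulded toggle, cream, 30 g, 37 x 51 x 45 mm, standing in the catch tray (four to six are present); origin at its foot, z up. Foot 35 mm (x) by 29 mm (y); upwards it widens in y (41 mm at z = 20 mm, 48 mm at 32 mm) and narrows in x (-13 to +16 mm at z = 20 mm, -9 to +13 mm at 32 mm). Grip it across x or y from above, fingers at z about 20 to 25 mm.
- toggle3: Finished moulded toggle, cream, 30 g, 37 x 51 x 45 mm, standing in the catch tray (four to six are present); origin at its foot, z up. Foot 35 mm (x) by 29 mm (y); upwards it widens in y (41 mm at z = 20 mm, 48 mm at 32 mm) and narrows in x (-13 to +16 mm at z = 20 mm, -9 to +13 mm at 32 mm). Grip it across x or y from above, fingers at z about 20 to 25 mm.
- toggle4: Finished moulded toggle, cream, 30 g, 37 x 51 x 45 mm, standing in the catch tray (four to six are present); origin at its foot, z up. Foot 35 mm (x) by 29 mm (y); upwards it widens in y (41 mm at z = 20 mm, 48 mm at 32 mm) and narrows in x (-13 to +16 mm at z = 20 mm, -9 to +13 mm at 32 mm). Grip it across x or y from above, fingers at z about 20 to 25 mm.
- toggle5: Finished moulded toggle, cream, 30 g, 37 x 51 x 45 mm, standing in the catch tray (four to six are present); origin at its foot, z up. Foot 35 mm (x) by 29 mm (y); upwards it widens in y (41 mm at z = 20 mm, 48 mm at 32 mm) and narrows in x (-13 to +16 mm at z = 20 mm, -9 to +13 mm at 32 mm). Grip it across x or y from above, fingers at z about 20 to 25 mm.
- toggle6: Finished moulded toggle, cream, 30 g, 37 x 51 x 45 mm, standing in the catch tray (four to six are present); origin at its foot, z up. Foot 35 mm (x) by 29 mm (y); upwards it widens in y (41 mm at z = 20 mm, 48 mm at 32 mm) and narrows in x (-13 to +16 mm at z = 20 mm, -9 to +13 mm at 32 mm). Grip it across x or y from above, fingers at z about 20 to 25 mm.

How it is judged:
By the outcome, as a careful person would: the job done as asked, in the order asked, and still so for the second after the job is handed in, with the robot touching nothing.
Of toggle1, toggle2, toggle3, toggle4, toggle5, toggle6 only 4 to 6 are there at a start; the rules pass over those that are not, and their reading is None.
At some moment in a run one of toggle1, toggle2, toggle3, toggle4, toggle5, toggle6, cover may be knocked a few centimetres aside while the robot is not near it.
Once in a run the grip may slacken for a moment while it holds something.
It also fails if it takes over 210 s, if anything falls off the work surface, if the arm or the gripper's body presses on something with over 40 N, if the wrist force passes 120 N, or if a joint passes its speed limit or range.

## Working session

There is one attempt and no reset: what is moved stays moved. The work goes in short steps, Python scripts to look and compute and a tool call to move; the robot and the scene stay as the last step left them, time stands still between calls to the robot, and variables do not carry over. Pictures are saved under pics/ and viewed, at most 15 in all, crops included, and the job is handed in when it is done.

```bash
ls; mkdir -p pics; python3 - <<'E'
from workcell import ctrl
import cv2
o=ctrl.get_obs(); print(o)
for n in ["scene","side","wrist"]:
    d=ctrl.get_image(n); cv2.imwrite(f"pics/{n}0.png",d["img"][:,:,::-1]); print(n,d["fx"],d["fy"],d["cx"],d["cy"],d["R"],d["t"])
E
```

```text
pics
workcell.py
{'t': 0.0, 'qpos': array([-1.90043486e-02,  4.23841804e-01,  1.63069120e+00, -6.57220661e-06,
        1.08862464e+00, -1.90257029e-02]), 'qvel': array([ 0.0013405 , -0.00160396,  0.00017087,  0.00029773,  0.00015589,
        0.00106764]), 'joint_torque': array([ 1.28069914e-03, -5.44622147e+01, -2.73670936e+01,  6.42951974e-02,
        2.27214623e-02, -1.51321510e-04]), 'ee_pos': array([6.24458522e+02, 3.15885895e-02, 2.38900618e+02]), 'orientation': array([-2.22061966e+00, -2.22067386e+00,  1.71087937e-03]), 'ft_force': array([-0.41017666,  0.45011632,  0.06840978]), 'moment': array([ 0.05745551,  0.05069273, -0.00261362]), 'grasp_force': 0.0, 'width': 88.09798606609276}
scene 387.91834527248983 387.91834527248983 322.79588675271566 198.21023100897287 [[ 0.66690487 -0.74509034  0.00884763]
 [-0.38341366 -0.35331332 -0.85332506]
 [ 0.63893024  0.56569434 -0.52130419]] [-332.48988253  308.41275233  581.20710133]
side 460.4923343575162 460.4923343575162 325.872277481662 199.3219704970882 [[-0.98203503 -0.18771401  0.0192522 ]
 [-0.11505545  0.51478586 -0.84956328]
 [ 0.14956417 -0.83651597 -0.52713527]] [ 534.65157002  128.79509812 1114.68360929]
wrist 309.70691628693146 309.70691628693146 318.3459597495768 198.25191853981164 [[ 9.99999991e-01 -1.31036623e-04  2.38373327e-05]
 [-1.32052389e-04 -9.52157701e-01  3.05607093e-01]
 [-1.73488217e-05 -3.05607094e-01 -9.52157710e-01]] [-624.42774629  -37.47042283  390.98220944]
```
Orientation: rotvec (-2.22,-2.22,0): tool z down; tool x = world y? R = 180° about axis (1,1,0)/√2: x->y, y->x, z->-z. So tool x = world y, tool y = world x. Tool dx = +world y, dy = +world x, dz = -world z. Fingers close along world x.

View images.

View pics/scene0.png

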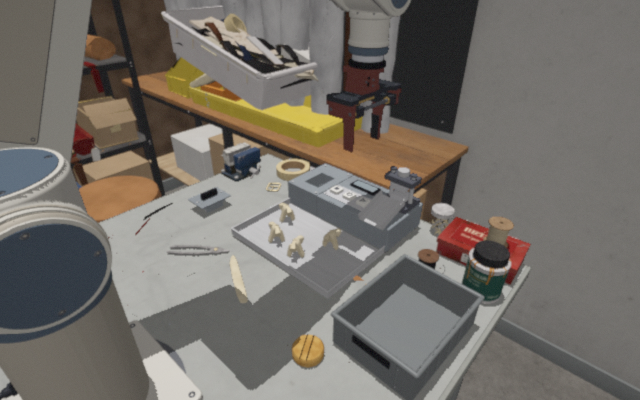

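View pics/side0.png

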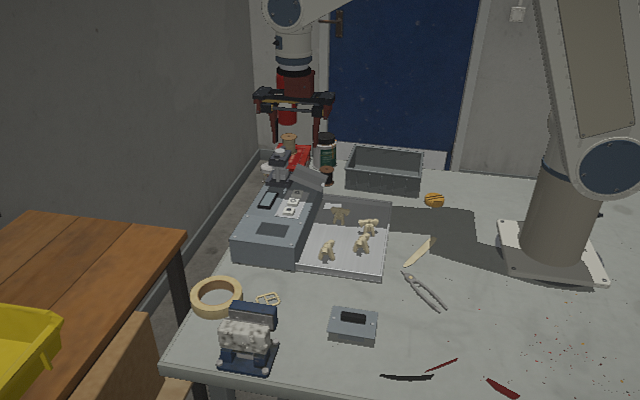

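View pics/wrist0.png

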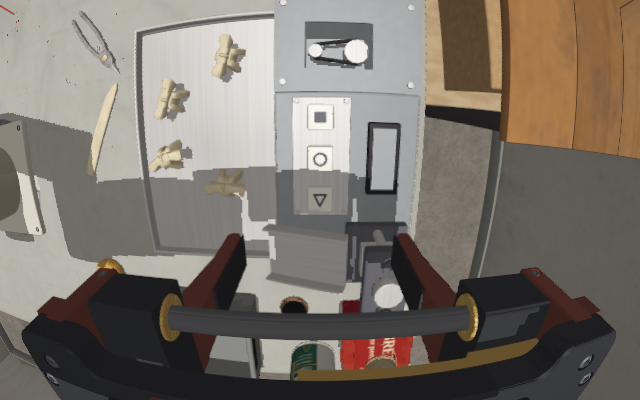

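```bash
cat > h.py <<'E'
import numpy as np, cv2
from workcell import ctrl
def ray(d,px,wrist):
    px=np.asarray(px,float).reshape(-1,1,2)
    K=np.array([[d["fx"],0,d["cx"]],[0,d["fy"],d["cy"]],[0,0,1.]])
    n=(cv2.fisheye.undistortPoints(px,K,np.zeros(4)) if wrist else cv2.undistortPoints(px,K,None)).reshape(-1,2)
    R=np.asarray(d["R"]);t=np.asarray(d["t"]).ravel()
    return -R.T@t, np.c_[n,np.ones(len(n))]@R
def cast(d,px,z,wrist=True):
    c,r=ray(d,px,wrist); return (c+r*((z-c[2])/r[:,2])[:,None])[:,:2]
def cream(img,lo=(15,45,90),hi=(32,150,255)):
    hsv=cv2.cvtColor(img,cv2.COLOR_RGB2HSV)
    m=cv2.inRange(hsv,np.array(lo,np.uint8),np.array(hi,np.uint8))
    return cv2.morphologyEx(m,cv2.MORPH_CLOSE,np.ones((3,3),np.uint8))
def blobs(m,amin):
    n,l,s,c=cv2.connectedComponentsWithStats(m)
    return [(c[i].round(1),s[i].tolist(),l==i) for i in range(1,n) if s[i,4]>=amin]
E
python3 - <<'E'
from h import *
d=ctrl.get_image("wrist")
print("keys",cast(d,[(320,116),(320,159),(319,200)],80).round(1).tolist())
print("opening",cast(d,[(304,22),(374,23),(374,69),(305,67)],70).round(1).tolist())
print("house",cast(d,[(276,60),(274,170),(420,60),(417,210)],70).round(1).tolist())
m=cream(d["img"])
for c,s,mm in blobs(m,100):
    if c[0]<275 and c[0]>140 and c[1]<260:
        ys,xs=np.nonzero(mm); p=cast(d,np.c_[xs,ys],25)
        r=cv2.minAreaRect(p.astype(np.float32)); print(c,s,"p",p.mean(0).round(1),r)
s=ctrl.get_image("side"); 
for c,st,mm in blobs(cream(s["img"]),40): print("side",c,st)
print("cover side",cast(s,[(353,318)],48,False), "corners",cast(s,[(334,306),(378,313),(376,344),(328,336)],30,False).round(0).tolist())
g=ctrl.get_image("scene")
print("tote",cast(g,[(402,262),(480,296),(413,382),(336,317)],72,False).round(0).tolist())
print("tote side",cast(s,[(350,146),(423,150),(421,180),(345,170)],72,False).round(0).tolist())
E
```

```text
keys [[626.1, 70.0], [626.2, 27.2], [625.2, -15.7]]
opening [[610.3, 166.8], [680.4, 167.6], [680.2, 118.7], [611.3, 119.5]]
house [[582.4, 127.5], [578.2, 14.0], [728.7, 131.7], [734.7, -30.8]]
[226.3  56.7] [212, 35, 33, 42, 749] p [517.3 141.7] ((520.5926513671875, 141.9064483642578), (50.990692138671875, 34.10902404785156), 77.12735748291016)
[169.   98.9] [154, 79, 35, 40, 709] p [440.6  97. ] ((443.71624755859375, 94.1173095703125), (51.357643127441406, 39.74662399291992), 69.2388916015625)
[167.7 157. ] [148, 140, 35, 32, 634] p [432.6  23.6] ((427.47760009765625, 25.160295486450195), (54.878780364990234, 35.333343505859375), 4.442161560058594)
[226.5 184. ] [205, 169, 40, 28, 727] p [510.9 -12.9] ((508.1582946777344, -9.692476272583008), (34.41881561279297, 51.493408203125), 85.11759948730469)
side [288.2 138.6] [281, 133, 16, 16, 125]
side [434.4 200. ] [425, 193, 19, 14, 128]
side [339.4 213.8] [331, 207, 19, 18, 189]
side [ 77.2 278. ] [0, 210, 187, 190, 17102]
side [365.5 233.7] [354, 219, 25, 34, 396]
side [419.9 251.5] [403, 237, 34, 30, 272]
side [327.  249.9] [319, 240, 16, 20, 192]
side [214.5 296.5] [190, 275, 52, 45, 1292]
side [269.1 298. ] [256, 292, 25, 14, 139]
side [108.2 359.2] [68, 311, 80, 89, 1902]
side [173.5 389. ] [156, 377, 36, 23, 578]
cover side [[426.35837236 353.55681437]] corners [[469.0, 313.0], [382.0, 313.0], [379.0, 390.0], [467.0, 390.0]]
tote [[505.0, -200.0], [520.0, -349.0], [298.0, -346.0], [314.0, -193.0]]
tote side [[533.0, -335.0], [309.0, -358.0], [312.0, -164.0], [524.0, -175.0]]
```

Units first: shifts go in cm and turns go in units of 0.05 rad. So 20 mm is 2, 40 mm is 4.

>>> inch_along:
  offsets: [2.3,0.05,0,0,0,0,2.3,0.05,2,0,0,0,2.3,0.05,4,0,0,0,0,0,4,0,0,0,0,0,0,0,0,0]
  jaw: 0

```text
t: 0.72
ee_pos: [621.5, 67.5, 136.5]
orientation: [-2.214, -2.218, 0.014]
ft_force: [-1.7, -0.6, -0.9]
width: 58.2
grasp_force: 0.0
```

>>> inch_along:
  offsets: [0,0,2,0,0,0,0,0,1,0,0,0,0,0,0,0,0,0]

```text
t: 0.97
ee_pos: [625.5, 66.3, 112.6]
orientation: [-2.221, -2.22, 0.004]
ft_force: [-0.7, 0.1, 0.1]
width: 38.2
grasp_force: 0.0
```

>>> inch_along:
  offsets: [0,0,0,0,0,0,0,0,0,0,0,0,0,0,0,0,0,0,0,0,0,0,0,0,0,0,0,0,0,0]

```text
t: 1.38
ee_pos: [626.9, 66.7, 114.5]
orientation: [2.221, 2.221, 0.002]
ft_force: [-0.3, 0.2, -0.5]
width: 4.5
grasp_force: 0.0
```

>>> inch_along:
  offsets: [0.2,0.1,0.5,0,0,0,0,0,0.7,0,0,0,0,0,0.6,0,0,0,0,0,0.3,0,0,0,0,0,0,0,0,0]

```text
t: 1.8
ee_pos: [627.5, 68.9, 92.0]
orientation: [-2.221, -2.221, 0.0]
ft_force: [-0.3, 0.9, 3.3]
width: 0.5
grasp_force: 2.0
```

```bash
python3 - <<'E'
from h import *
d=ctrl.get_image("side"); cv2.imwrite("pics/s1.png",cv2.resize(d["img"][120:320,200:400,::-1],None,fx=3,fy=3)); print(ctrl.get_obs()["ee_pos"],ctrl.get_obs()["ft_force"])
E
```

```text
[627.54750064  68.95090089  92.23188109] [0.2406037  1.4088834  3.75610703]
```

Scaled: 2 mm is 0.2, 1 mm is 0.1.

>>> inch_along:
  offsets: [0,0,0.2,0,0,0,0,0,0.1,0,0,0,0,0,0,0,0,0]

```text
t: 2.1
ee_pos: [627.6, 69.0, 91.3]
orientation: [2.221, 2.221, 0.0]
ft_force: [-4.3, 0.1, 17.4]
width: 0.4
grasp_force: 9.0
```

>>> inch_along:
  offsets: [0,0,-3,0,0,0,-3,-2.5,-4.1,0,0,0,-4.1,-4.1,-3,0,0,0,-4.1,-4.1,-2,0,0,0,-2,-1,0,0,0,0]
  jaw: 88

```text
t: 2.52
ee_pos: [542.7, -28.6, 184.4]
orientation: [2.22, 2.221, 0.0]
ft_force: [0.2, -0.4, -1.0]
width: 30.1
grasp_force: 0.0
```

>>> inch_along:
  offsets: [-1.5,0,0,0,0,0,-1.5,0,0,0,0,0,0,0,0,0,0,0,0,0,0,0,0,0]

```text
t: 2.85
ee_pos: [544.7, -57.7, 182.1]
orientation: [-2.223, -2.219, 0.001]
ft_force: [-0.2, -0.3, -0.4]
width: 57.0
grasp_force: 0.0
```

```bash
python3 - <<'E'
from h import *
d=ctrl.get_image("wrist"); cv2.imwrite("pics/w1.png",d["img"][:,:,::-1]); print(ctrl.get_obs()["ee_pos"],ctrl.get_obs()["ft_force"])
E
```

```text
[544.77592038 -57.12655092 182.05292846] [-0.48935792  0.28250339  0.94649027]
```

View pics/w1.png

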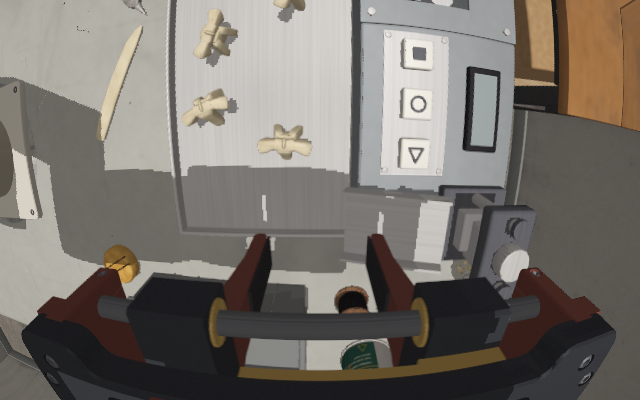

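```bash
cat >> h.py <<'E'
def toggles(xr=(400,575),yr=(-130,180)):
    """wrist view: cream blobs in the tray, centroid/axis cast on z=30; side centroid triangulation"""
    d=ctrl.get_image("wrist"); s=ctrl.get_image("side"); S=[]
    for c,st,mm in blobs(cream(s["img"]),60): S.append(c)
    cs,rs=ray(s,S,False); out=[]
    for c,st,mm in blobs(cream(d["img"]),150):
        ys,xs=np.nonzero(mm); p=cast(d,np.c_[xs,ys],30)
        m=p.mean(0)
        if not(xr[0]<m[0]<xr[1] and yr[0]<m[1]<yr[1]): continue
        cc,r0=ray(d,[c],True); best=(9e9,)
        for r,px in zip(rs,S):
            A=np.c_[r0[0],-r]; k,res,_,_=np.linalg.lstsq(A,cs-cc,rcond=None)
            e=np.linalg.norm(A@k-(cs-cc)); X=cc+r0[0]*k[0]
            if e<best[0] and -5<X[2]<60: best=(e,X)
        w,v=np.linalg.eigh(np.cov((p-m).T)); a=np.degrees(np.arctan2(v[1,1],v[0,1]))
        rect=cv2.minAreaRect(p.astype(np.float32))
        print("px",c,"z30",m.round(1),"long axis deg",round(a%180,1),"ratio",round((w[1]/w[0])**.5,2),"rect",np.round(rect[0],1),np.round(rect[1],1),round(rect[2]),"tri",best[0].__round__(1),None if len(best)<2 else best[1].round(1))
    return d
E
python3 - <<'E'
from h import *
d=toggles()
print("keys",cast(d,[(418,54),(418,103),(415,153)],80).round(1).tolist())
print("head left face top?",cast(d,[(485,206),(525,208)],162).round(1).tolist(), cast(d,[(444,186),(500,188)],70).round(1).tolist())
E
```

```text
px [290.3   3.9] z30 [518.4 124.6] long axis deg 172.3 ratio 3.13 rect [517.1 123.6] [10.6 29. ] 88 tri 0.2 [517.5 127.8  20. ]
px [213.7  36. ] z30 [443.   97.3] long axis deg 78.0 ratio 1.4 rect [446.7  96.9] [52.1 37. ] 70 tri 16.2 [449.   93.   47.3]
px [207.3 109.1] z30 [435.1  23.7] long axis deg 19.8 ratio 1.68 rect [431.8  25.5] [34.8 48.7] 87 tri 11.4 [428.1  23.6  10.4]
px [285.3 142.9] z30 [512.8 -12.5] long axis deg 179.5 ratio 1.72 rect [511.6 -11.9] [33. 51.] 86 tri 1.2 [513.1 -12.2  32.2]
keys [[625.0, 69.2], [625.7, 28.5], [625.1, -13.2]]
head left face top? [[649.0, -31.5], [682.8, -33.3]] [[659.2, -44.2], [722.0, -45.5]]
```

Scaled: 22 mm is 2.2, 40 mm is 4.

>>> inch_along:
  offsets: [2.3,-1.6,0,0,0,0,2.2,-1.6,3,0,0,0,0,0,4,0,0,0,0,0,3.5,0,0,0,0,0,0,0,0,0]
  jaw: 88

```text
t: 3.42
ee_pos: [508.6, -10.9, 72.0]
orientation: [-2.214, -2.218, 0.011]
ft_force: [0.0, 0.7, -0.5]
width: 87.5
grasp_force: 0.0
```

>>> inch_along:
  offsets: [0,0,2.5,0,0,0,0,0,2,0,0,0,0,0,0.5,0,0,0,0,0,0,0,0,0,0,0,0,0,0,0]

```text
t: 3.83
ee_pos: [513.8, -12.1, 28.6]
orientation: [2.221, 2.221, 0.001]
ft_force: [0.1, -0.7, -0.7]
width: 88.0
grasp_force: 0.0
```

>>> inch_along:
  offsets: [0,0,0,0,0,0,0,0,0,0,0,0,0,0,0,0,0,0,0,0,0,0,0,0,0,0,0,0,0,0]
  jaw: 25

```text
t: 4.25
ee_pos: [513.3, -12.3, 28.0]
orientation: [2.221, 2.221, 0.001]
ft_force: [-0.8, 0.1, 0.4]
width: 58.0
grasp_force: 0.0
```

>>> inch_along:
  offsets: [0,0,0,0,0,0,0,0,0,0,0,0]

```text
t: 4.42
ee_pos: [513.0, -12.3, 27.6]
orientation: [2.221, 2.221, 0.0]
ft_force: [-0.9, -0.0, 3.3]
width: 48.0
grasp_force: 30.0
```

Scaled: -5 mm is -0.5, -40 mm is -4.

>>> inch_along:
  offsets: [-0.5,-0.5,-4,0,0,0,-2.5,-1.5,-4,0,0,0,-3,-2,-3.5,0,0,0,-1,-0.5,0,0,0,0,0,0,0,0,0,0]

```text
t: 4.83
ee_pos: [473.6, -74.8, 131.3]
orientation: [2.223, 2.217, 0.002]
ft_force: [0.8, 0.5, -0.9]
width: 48.3
grasp_force: 30.0
```

```bash
python3 - <<'E'
from h import *
g=ctrl.get_image("scene")["img"][250:395,325:490,::-1]; s=ctrl.get_image("side")["img"][130:205,335:435,::-1]
a=cv2.resize(g,None,fx=2.4,fy=2.4); b=cv2.resize(s,None,fx=4,fy=4)
o=np.zeros((360,800,3),np.uint8); o[:348,:396]=a; o[:300,400:800]=b; cv2.imwrite("pics/tote.png",o)
E
```

```text
(no output)
```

View pics/tote.png

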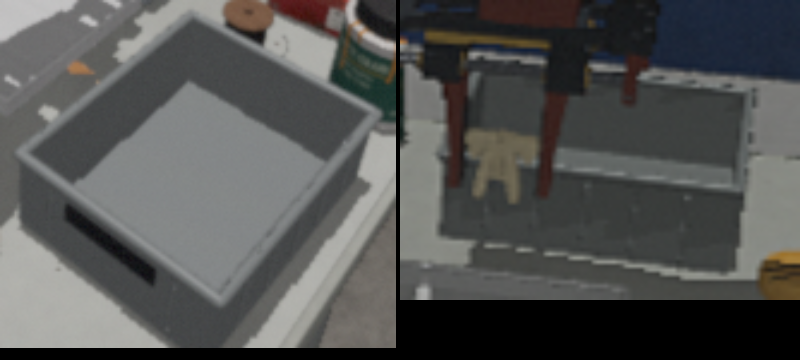

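```bash
python3 - <<'E'
from h import *
g=ctrl.get_image("scene");s=ctrl.get_image("side")
p=cast(g,[(405.4,255),(482.5,297.9),(417.5,374.2),(333.3,313.3)],72,False);print(p.round(0).tolist(),p.mean(0))
print(cast(s,[(420.5,176.8),(422.5,152)],72,False).round(0).tolist())
E
```

```text
[[528.0, -193.0], [518.0, -354.0], [313.0, -345.0], [317.0, -185.0]] [ 419.15020256 -269.28295216]
[[314.0, -183.0], [310.0, -344.0]]
```

Scaled: -40 mm is -4, -2 mm is -0.2.

>>> inch_along:
  offsets: [-4,-0.2,0,0,0,0,-4,-0.2,0,0,0,0,-4,-0.2,0,0,0,0,-4,-0.2,0,0,0,0,-4,-0.2,0,0,0,0]

```text
t: 5.45
ee_pos: [463.7, -273.9, 128.7]
orientation: [-2.218, -2.222, 0.001]
ft_force: [0.5, 0.7, -0.8]
width: 47.6
grasp_force: 30.0
```

>>> inch_along:
  offsets: [-2.3,0,0,0,0,0,0,0,4,0,0,0,0,0,4,0,0,0,0,0,1,0,0,0,0,0,0,0,0,0]

```text
t: 5.87
ee_pos: [461.6, -293.9, 36.2]
orientation: [-2.214, -2.216, 0.003]
ft_force: [-0.9, 0.4, -0.1]
width: 47.9
grasp_force: 30.0
```

>>> inch_along:
  offsets: [0,0,0,0,0,0,0,0,0,0,0,0,0,0,0,0,0,0,0,0,0,0,0,0,0,0,0,0,0,0]
  jaw: 72

```text
t: 6.28
ee_pos: [464.6, -296.6, 41.6]
orientation: [2.219, 2.22, 0.001]
ft_force: [-0.2, 0.2, -0.1]
width: 71.4
grasp_force: 0.0
```

Scaled: 41 mm is 4.1, -40 mm is -4.

>>> inch_along:
  offsets: [0,0,-4,0,0,0,0,0,-4,0,0,0,4,0,-4,0,0,0,4.1,0.2,-2,0,0,0,4.1,0.2,-2,0,0,0]
  jaw: 88

```text
t: 6.7
ee_pos: [467.8, -191.6, 188.6]
orientation: [2.222, 2.217, 0.002]
ft_force: [0.6, 0.7, 0.6]
width: 87.9
grasp_force: 0.0
```

>>> inch_along:
  offsets: [4.1,0.2,0,0,0,0,4.1,0,0,0,0,0,4.1,0,0,0,0,0,4.1,0,0,0,0,0,2.1,0,0,0,0,0]

```text
t: 7.12
ee_pos: [469.0, -3.7, 187.1]
orientation: [2.219, 2.223, 0.002]
ft_force: [0.8, -1.8, 0.3]
width: 87.7
grasp_force: 0.0
```

>>> inch_along:
  offsets: [0,0,0,0,0,0,0,0,0,0,0,0,0,0,0,0,0,0]

```text
t: 7.37
ee_pos: [469.6, -7.3, 186.6]
orientation: [2.22, 2.221, 0.001]
ft_force: [0.1, 0.1, -0.1]
width: 87.7
grasp_force: 0.0
```

```bash
python3 - <<'E'
from h import *
d=toggles(); im=d["img"]; cv2.imwrite("pics/w2.png",cv2.resize(im[0:260,200:420,::-1],None,fx=2.3,fy=2.3)); print(ctrl.get_obs()["ee_pos"])
E
```

```text
px [368.   37.4] z30 [517.5 141.7] long axis deg 78.1 ratio 1.71 rect [519.8 142.8] [49.8 35.2] 54 tri 2.0 [517.3 141.4  30.8]
px [289.7  81.2] z30 [442.5  97. ] long axis deg 70.4 ratio 1.76 rect [442.5  97.3] [52.4 33. ] 70 tri 11.2 [444.8  95.2  55.2]
px [283.6 155. ] z30 [435.4  24.5] long axis deg 24.4 ratio 1.74 rect [433.6  24.2] [52.1 33.1] 20 tri 6.2 [432.7  20.1   4.4]
[469.58828048  -7.97088233 186.33579898]
```

View pics/w2.png

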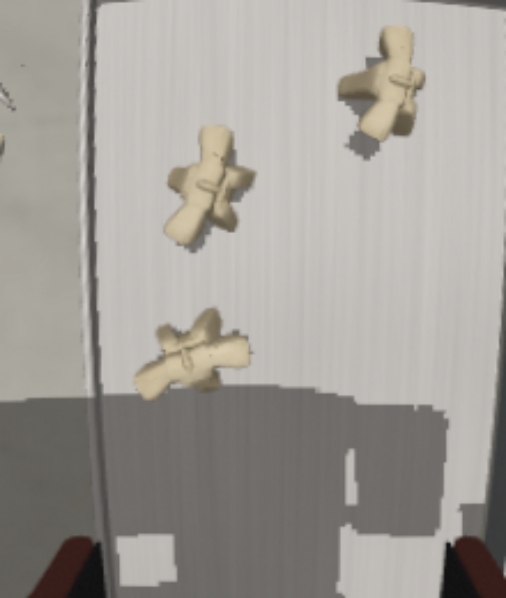

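Scaled: 37.5 mm is 3.75, 37 mm is 3.7, 0.105 rad is 2.1.

>>> inch_along:
  offsets: [3.75,1.2,0,0,0,0,3.75,1.2,0,0,0,0,3.75,1.2,2,0,0,0,3.7,1.2,3,0,0,0,0,0,0,0,0,2.1]
  jaw: 62

```text
t: 7.88
ee_pos: [515.3, 137.4, 138.2]
orientation: [-2.332, -2.102, 0.003]
ft_force: [-0.8, 0.1, 0.2]
width: 62.4
grasp_force: 0.0
```

>>> inch_along:
  offsets: [0,0,3,0,0,2.1,0,0,0,0,0,0,0,0,0,0,0,0]

```text
t: 8.13
ee_pos: [514.0, 133.6, 110.7]
orientation: [-2.439, -1.977, 0.006]
ft_force: [1.2, -0.5, 0.3]
width: 61.7
grasp_force: 0.0
```

```bash
python3 - <<'E'
from h import *
d=ctrl.get_image("wrist");print(ctrl.get_obs()["ee_pos"]); cv2.imwrite("pics/w3.png",d["img"][:,:,::-1])
E
```

```text
[514.85511915 133.75292837 111.86702045]
```

View pics/w3.png

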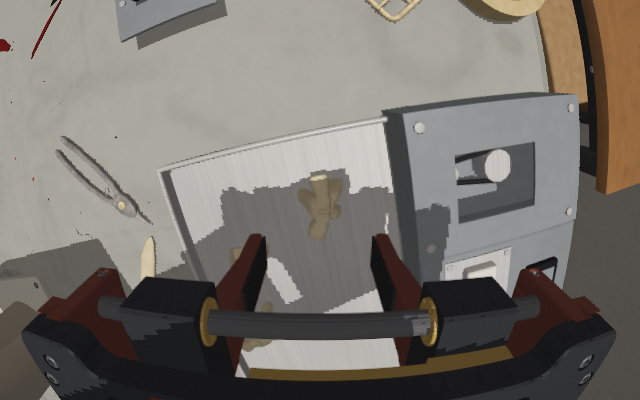

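Scaled: 30 mm is 3, 12 mm is 1.2.

>>> inch_along:
  offsets: [0.85,0.13,1.5,0,0,0,0,0,3,0,0,0,0,0,2.5,0,0,0,0,0,1.2,0,0,0,0,0,0,0,0,0]

```text
t: 8.6
ee_pos: [517.2, 142.0, 28.8]
orientation: [-2.441, -1.976, 0.004]
ft_force: [0.5, 0.8, 0.5]
width: 62.2
grasp_force: 0.0
```

>>> inch_along:
  offsets: [0,0,0,0,0,0,0,0,0,0,0,0,0,0,0,0,0,0,0,0,0,0,0,0,0,0,0,0,0,0]
  jaw: 15

```text
t: 9.02
ee_pos: [518.8, 143.1, 30.9]
orientation: [2.441, 1.976, 0.003]
ft_force: [-0.4, -1.1, 6.2]
width: 34.0
grasp_force: 29.9
```

>>> inch_along:
  offsets: [0,0,-4,0,0,0,0,0,-4,0,0,0,-2,0,-3,0,0,0,-2,0,0,0,0,0,0,0,0,0,0,0]

```text
t: 9.43
ee_pos: [510.0, 102.1, 142.1]
orientation: [2.441, 1.974, 0.004]
ft_force: [-0.4, 0.2, -0.2]
width: 33.7
grasp_force: 29.1
```

Scaled: -39 mm is -3.9, -4 mm is -0.4.

>>> inch_along:
  offsets: [-3.9,-0.4,0,0,0,0,-3.9,-0.4,0,0,0,0,-3.9,-0.4,0,0,0,0,-3.9,-0.4,0,0,0,0,-3.9,-0.4,0,0,0,0]

```text
t: 9.85
ee_pos: [448.5, -83.7, 139.4]
orientation: [-2.441, -1.977, 0.001]
ft_force: [0.9, -0.8, -0.9]
width: 33.9
grasp_force: 29.1
```

>>> inch_along:
  offsets: [-3.9,-0.4,0,0,0,0,-3.9,-0.4,0,0,0,0,-3.9,-0.4,0,0,0,0,-3.9,-0.4,0,0,0,0,-3.9,-0.4,0,0,0,0]

```text
t: 10.27
ee_pos: [388.4, -270.5, 139.4]
orientation: [-2.441, -1.976, 0.0]
ft_force: [0.5, -0.5, 0.1]
width: 33.8
grasp_force: 29.1
```

>>> inch_along:
  offsets: [-2.3,0,0,0,0,0,0,0,0,0,0,0]

```text
t: 10.43
ee_pos: [384.1, -295.4, 139.6]
orientation: [2.445, 1.971, -0.0]
ft_force: [0.4, -0.5, 1.1]
width: 34.1
grasp_force: 29.1
```

Scaled: 40 mm is 4, 16 mm is 1.6.

>>> inch_along:
  offsets: [0,0,4,0,0,0,0,0,4,0,0,0,0,0,1.6,0,0,0,0,0,0,0,0,0,0,0,0,0,0,0]

```text
t: 10.85
ee_pos: [384.1, -290.5, 43.0]
orientation: [-2.439, -1.975, 0.001]
ft_force: [0.8, -0.1, 0.2]
width: 33.9
grasp_force: 29.1
```

>>> inch_along:
  offsets: [0,0,0,0,0,0,0,0,0,0,0,0,0,0,0,0,0,0,0,0,-4,0,0,0,0,0,-4,0,0,0]
  jaw: 62

```text
t: 11.27
ee_pos: [383.1, -290.6, 123.3]
orientation: [-2.438, -1.973, 0.002]
ft_force: [0.2, -0.9, 0.9]
width: 60.9
grasp_force: 0.0
```

>>> inch_along:
  offsets: [4,0.4,-3,0,0,0,4,0.4,0,0,0,1.4,4,0.4,0,0,0,1.4,4,0.4,0,0,0,0,4,0.4,0,0,0,0]

```text
t: 11.68
ee_pos: [457.5, -110.4, 150.3]
orientation: [2.574, 1.798, 0.003]
ft_force: [0.6, -1.0, -0.0]
width: 62.3
grasp_force: 0.0
```

>>> inch_along:
  offsets: [4,0.4,0,0,0,0,4,0.4,0,0,0,0,0,0,0,0,0,0,0,0,0,0,0,0]

```text
t: 12.02
ee_pos: [492.6, -37.8, 149.8]
orientation: [2.569, 1.805, 0.002]
ft_force: [-0.9, -0.3, 0.1]
width: 61.9
grasp_force: 0.0
```

```bash
python3 - <<'E'
from h import *
d=toggles(); print(ctrl.get_obs()["ee_pos"])
E
```

```text
px [211.1  76.7] z30 [442.8  97. ] long axis deg 75.0 ratio 1.5 rect [446.6  96.9] [52.5 35.2] 70 tri 15.3 [448.5  92.8  49. ]
px [233.1 155.8] z30 [435.   23.8] long axis deg 22.5 ratio 1.76 rect [432.5  20.7] [52.2 33.1] 19 tri 10.7 [428.7  22.5   9.8]
[491.31279822 -39.83116868 149.24604066]
```

Scaled: 30 mm is 3, 28 mm is 2.8.

>>> inch_along:
  offsets: [2.8,-2.3,0,0,0,0,2.8,-2.3,0,0,0,0,2.8,-2.3,2,0,0,0,2.8,-2.3,3,0,0,0,0,0,0,0,0,0]

```text
t: 12.53
ee_pos: [440.7, 94.5, 99.4]
orientation: [-2.571, -1.8, 0.009]
ft_force: [-2.1, -1.4, 0.1]
width: 61.9
grasp_force: 0.0
```

>>> inch_along:
  offsets: [0,0,0,0,0,0]

```text
t: 12.62
ee_pos: [443.5, 92.7, 101.5]
orientation: [-2.573, -1.801, 0.004]
ft_force: [-0.4, 0.4, -0.4]
width: 62.1
grasp_force: 0.0
```

Scaled: 3.8 mm is 0.38, 30 mm is 3.

>>> inch_along:
  offsets: [0.38,-0.15,1.5,0,0,0,0,0,3,0,0,0,0,0,2,0,0,0,0,0,0.6,0,0,0,0,0,0,0,0,0]

```text
t: 13.03
ee_pos: [444.9, 95.7, 30.7]
orientation: [-2.576, -1.797, 0.003]
ft_force: [0.2, -0.5, -0.8]
width: 62.5
grasp_force: 0.0
```

>>> inch_along:
  offsets: [0,0,0,0,0,0,0,0,0,0,0,0,0,0,0,0,0,0,0,0,0,0,0,0,0,0,0,0,0,0]
  jaw: 15

```text
t: 13.45
ee_pos: [445.4, 97.4, 32.0]
orientation: [2.574, 1.801, 0.002]
ft_force: [0.3, -1.7, 5.6]
width: 33.4
grasp_force: 29.9
```

>>> inch_along:
  offsets: [0,0,-4,0,0,0,0,0,-4,0,0,0,-2,0,-3,0,0,0,-4,0,0,0,0,0,-4,0,0,0,0,0]

```text
t: 13.87
ee_pos: [412.1, 3.2, 143.4]
orientation: [2.568, 1.803, 0.008]
ft_force: [0.2, -0.9, -0.6]
width: 33.3
grasp_force: 29.1
```

Scaled: -33 mm is -3.3, 21 mm is 2.1.

>>> inch_along:
  offsets: [-3.3,2.1,0,0,0,0,-3.3,2.1,0,0,0,0,-3.3,2.1,0,0,0,0,-3.3,2.1,0,0,0,0,-3.3,2.1,0,0,0,0]

```text
t: 14.28
ee_pos: [452.7, -189.6, 141.6]
orientation: [2.574, 1.8, 0.001]
ft_force: [0.8, 0.3, -0.2]
width: 33.2
grasp_force: 29.1
```

>>> inch_along:
  offsets: [-3,1.8,0,0,0,0,0,0,0,0,0,0,0,0,0,0,0,0]

```text
t: 14.53
ee_pos: [459.4, -223.4, 141.2]
orientation: [2.576, 1.797, 0.0]
ft_force: [-0.4, -0.5, -0.4]
width: 32.9
grasp_force: 29.1
```

>>> inch_along:
  offsets: [0,0,4,0,0,0,0,0,4,0,0,0,0,0,1.8,0,0,0,0,0,0,0,0,0,0,0,0,0,0,0]

```text
t: 14.95
ee_pos: [458.4, -220.4, 42.7]
orientation: [-2.571, -1.801, 0.002]
ft_force: [0.1, 0.1, 0.1]
width: 34.4
grasp_force: 2.9
```

>>> inch_along:
  offsets: [0,0,0,0,0,0,0,0,0,0,0,0,0,0,0,0,0,0,0,0,-4,0,0,0,0,0,-4,0,0,0]
  jaw: 66

```text
t: 15.37
ee_pos: [457.8, -221.1, 122.7]
orientation: [-2.57, -1.798, 0.004]
ft_force: [2.1, -0.9, 1.1]
width: 63.4
grasp_force: 0.0
```

>>> inch_along:
  offsets: [3,1,-3,0,0,0,4,-2,0,0,0,0,4,-2,0,0,0,0,4,-2,0,0,0,0,2,0,0,0,0,0]

```text
t: 15.78
ee_pos: [468.4, -52.0, 152.9]
orientation: [-2.573, -1.802, 0.0]
ft_force: [-0.6, -1.0, -0.8]
width: 65.9
grasp_force: 0.0
```

>>> inch_along:
  offsets: [0,0,0,0,0,0,0,0,0,0,0,0]

```text
t: 15.95
ee_pos: [471.5, -54.6, 153.0]
orientation: [2.57, 1.803, 0.002]
ft_force: [-0.3, -0.4, 0.1]
width: 66.3
grasp_force: 0.0
```

```bash
python3 - <<'E'
from h import *
d=toggles(); print(ctrl.get_obs()["ee_pos"])
E
```

```text
px [248.4 129.1] z30 [435.3  23.7] long axis deg 21.4 ratio 1.76 rect [435.  21.] [48.3 36.5] 49 tri 2.9 [435.6  23.7  30.4]
[471.16588237 -55.95952081 152.43695563]
```

>>> inch_along:
  offsets: [2.3,-2,0,0,0,0,2.3,-2,0,0,0,0,1.7,-2.1,0,0,0,0,0,0,0,0,0,2.34,0,0,0,0,0,2.34]

```text
t: 16.47
ee_pos: [434.4, 24.5, 151.9]
orientation: [-2.771, -1.481, 0.001]
ft_force: [-0.1, -0.7, -0.8]
width: 66.2
grasp_force: 0.0
```

>>> inch_along:
  offsets: [0,0,0,0,0,2.34,0,0,0,0,0,2.34,0,0,0,0,0,2.34,0,0,0,0,0,2.34,0,0,0,0,0,2.34]

```text
t: 16.88
ee_pos: [435.3, 23.4, 151.9]
orientation: [3.081, 0.614, 0.0]
ft_force: [0.3, -0.9, 1.1]
width: 65.9
grasp_force: 0.0
```

>>> inch_along:
  offsets: [0,0,0,0,0,0,0,0,0,0,0,0,0,0,0,0,0,0]

```text
t: 17.13
ee_pos: [435.2, 24.1, 151.9]
orientation: [3.078, 0.63, 0.0]
ft_force: [-0.3, -0.1, 0.3]
width: 66.2
grasp_force: 0.0
```

```bash
python3 - <<'E'
from h import *
print(ctrl.get_obs()["qpos"])
E
```

```text
[ 2.79764439e-02  2.90835884e-01  2.09976528e+00 -5.11445002e-05
  7.50968419e-01  1.19492979e+00]
```

>>> inch_along:
  offsets: [0,0,4,0,0,0,0,0,4,0,0,0,0,0,3,0,0,0,0,0,1.1,0,0,0,0,0,0,0,0,0]

```text
t: 17.55
ee_pos: [433.2, 24.5, 28.3]
orientation: [-3.077, -0.63, 0.008]
ft_force: [-0.4, -0.3, -0.4]
width: 66.0
grasp_force: 0.0
```

>>> inch_along:
  offsets: [0,0,0,0,0,0,0,0,0,0,0,0,0,0,0,0,0,0,0,0,0,0,0,0,0,0,0,0,0,0]
  jaw: 15

```text
t: 17.97
ee_pos: [435.8, 24.8, 31.8]
orientation: [3.078, 0.627, 0.003]
ft_force: [-0.3, -0.4, 0.9]
width: 36.1
grasp_force: 0.2
```

>>> inch_along:
  offsets: [0,0,-4,0,0,0,0,0,-4,0,0,0,0,0,-3,0,0,-2.34,0,0,0,0,0,-2.34,0,0,0,0,0,-2.34]

```text
t: 18.38
ee_pos: [436.7, 24.9, 143.5]
orientation: [2.916, 1.163, 0.009]
ft_force: [-0.5, 0.1, -0.5]
width: 33.7
grasp_force: 29.1
```

>>> inch_along:
  offsets: [0,0,0,0,0,-2.34,0,0,0,0,0,-2.34,0,0,0,0,0,-2.34,0,0,0,0,0,-2.34,0,0,0,0,0,0]

```text
t: 18.8
ee_pos: [435.1, 24.8, 141.3]
orientation: [2.57, 1.806, 0.001]
ft_force: [0.3, 0.0, -0.3]
width: 33.7
grasp_force: 29.1
```

Scaled: -36 mm is -3.6, 4 mm is 0.4.

>>> inch_along:
  offsets: [-3.6,0.4,0,0,0,0,-3.6,0.4,0,0,0,0,-3.6,0.4,0,0,0,0,-3.6,0.4,0,0,0,0,-3.6,0.4,0,0,0,0]

```text
t: 19.22
ee_pos: [391.6, -152.6, 141.3]
orientation: [2.577, 1.796, 0.001]
ft_force: [1.1, -0.6, -0.1]
width: 33.6
grasp_force: 29.1
```

>>> inch_along:
  offsets: [-3.6,0.4,0,0,0,0,-3.7,0.3,0,0,0,0,0,0,0,0,0,0,0,0,0,0,0,0]

```text
t: 19.55
ee_pos: [373.2, -223.8, 141.2]
orientation: [2.58, 1.791, 0.001]
ft_force: [-0.6, 0.4, 0.4]
width: 33.3
grasp_force: 29.1
```

>>> inch_along:
  offsets: [-0.2,0,4,0,0,0,0,0,4,0,0,0,0,0,1.8,0,0,0,0,0,0,0,0,0,0,0,0,0,0,0]

```text
t: 19.97
ee_pos: [372.6, -222.6, 42.4]
orientation: [-2.572, -1.799, 0.002]
ft_force: [-0.0, 0.1, 0.5]
width: 33.8
grasp_force: 29.1
```

>>> inch_along:
  offsets: [0,0,0,0,0,0,0,0,0,0,0,0,0,0,0,0,0,0,0,0,-4,0,0,0,0,0,-4,0,0,0]
  jaw: 62

```text
t: 20.38
ee_pos: [371.5, -222.9, 122.2]
orientation: [-2.57, -1.797, 0.004]
ft_force: [1.5, -0.1, 0.8]
width: 60.8
grasp_force: 0.0
```

>>> inch_along:
  offsets: [0,0,-4,0,0,0,4,1,-4,0,0,-2,4,1,0,0,0,-2,4,1,0,0,0,-2,4,1,0,0,0,-1]

```text
t: 20.8
ee_pos: [439.1, -84.4, 194.2]
orientation: [2.215, 2.222, 0.005]
ft_force: [1.2, 0.7, -1.0]
width: 62.0
grasp_force: 0.0
```

```bash
python3 - <<'E'
from h import *
g=ctrl.get_image("scene");s=ctrl.get_image("side")
cv2.imwrite("pics/sc2.png",cv2.resize(g["img"][160:400,170:540,::-1],None,fx=2.1,fy=2.1))
sc=s["img"][285:365,310:395,::-1]; cv2.imwrite("pics/cov.png",cv2.resize(sc,None,fx=7,fy=7,interpolation=cv2.INTER_CUBIC)); print(ctrl.get_obs()["ee_pos"])
E
```

```text
[438.85741498 -81.09043995 193.35985026]
```

View pics/sc2.png

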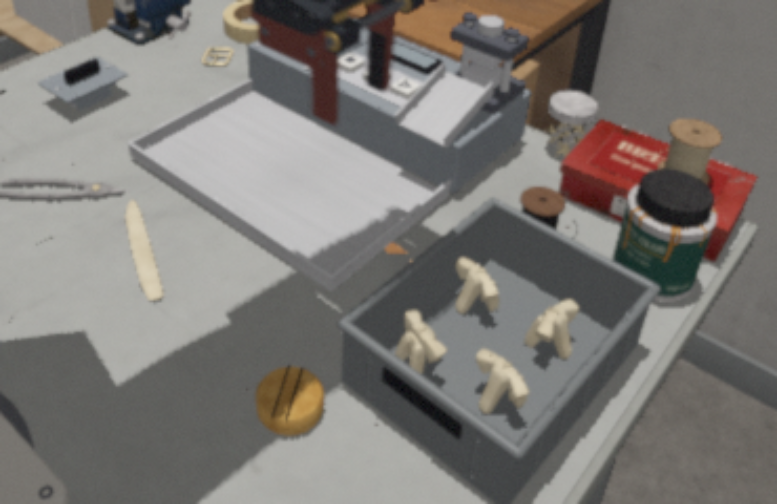

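View pics/cov.png

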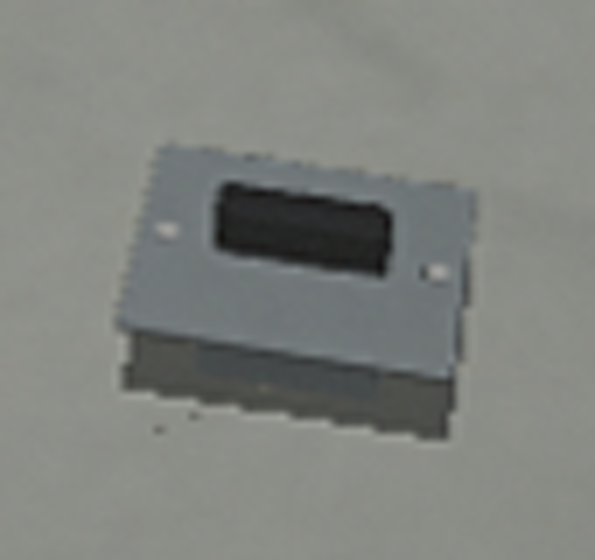

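>>> inch_along:
  offsets: [2.8,2.8,0,0,0,0,2.8,2.8,0,0,0,0,2.8,2.8,0,0,0,0,2.8,2.8,0,0,0,0,2.8,2.8,0,0,0,0]
  jaw: 50

```text
t: 21.32
ee_pos: [578.4, 55.3, 192.9]
orientation: [2.222, 2.219, 0.001]
ft_force: [1.0, -0.2, 0.6]
width: 50.2
grasp_force: 0.0
```

>>> inch_along:
  offsets: [0,3,0,0,0,0,0,2.8,0,0,0,0,0,0,0,0,0,0,0,0,0,0,0,0]

```text
t: 21.65
ee_pos: [635.8, 53.8, 192.2]
orientation: [2.222, 2.22, 0.001]
ft_force: [-1.3, -0.2, -0.4]
width: 49.8
grasp_force: 0.0
```

```bash
python3 - <<'E'
from h import *
d=ctrl.get_image("wrist"); cv2.imwrite("pics/op.png",cv2.resize(d["img"][20:260,180:460,::-1],None,fx=2.5,fy=2.5)); np.save("op.npy",d,allow_pickle=True); print(ctrl.get_obs()["ee_pos"])
E
```

```text
[634.57825199  53.71331093 191.94473273]
```

View pics/op.png

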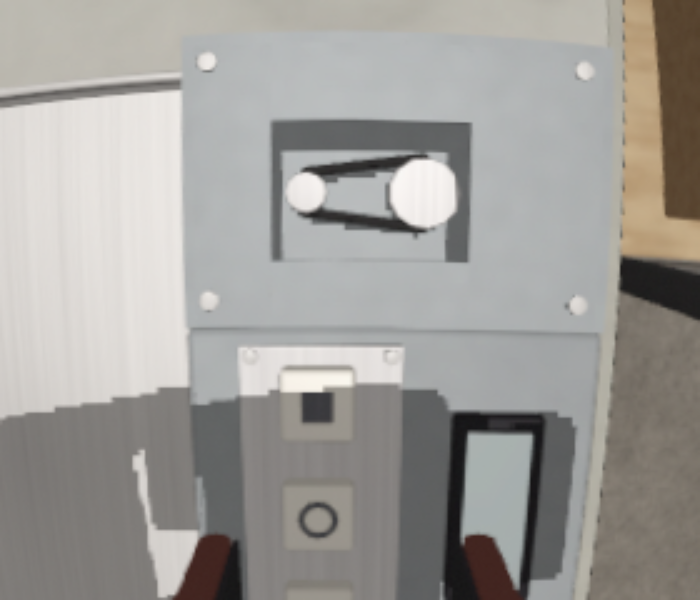

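```bash
python3 - <<'E'
from h import *
d=np.load("op.npy",allow_pickle=True).item()
f=lambda a:np.array(a)/2.5+np.array([180,20])
p=cast(d,f([(272,121),(471,122),(469,263),(272,261)]),70); print(p.round(1).tolist(),p.mean(0))
e=cast(d,f([(185,45),(192,320),(206,61),(585,70),(578,305),(208,301)]),70);print(e.round(1).tolist())
print(cast(d,f([(316,406),(318,520)]),80).round(1).tolist())
s=ctrl.get_image("side")
q=cast(s,[(333.9,317.9),(372.9,323.7)],31,False); print(q, q.mean(0)); v=q[0]-q[1]; print(np.degrees(np.arctan2(v[1],v[0])))
E
```

```text
[[611.2, 167.0], [678.6, 167.2], [678.6, 118.0], [610.7, 118.5]] [644.76164135 142.67399323]
[[581.2, 195.6], [582.0, 98.3], [588.6, 189.3], [719.2, 188.7], [718.7, 104.3], [587.9, 104.9]]
[[625.7, 69.4], [625.9, 26.9]]
[[463.57509675 344.51002255]
 [388.96075118 343.80580394]] [426.26792396 344.15791324]
0.5407479724273362
```

Units first: shifts go in cm and turns go in units of 0.05 rad. So 36 mm is 3.6, -17 mm is -1.7, -0.1 rad is -2.

>>> inch_along:
  offsets: [3.6,-1.7,0,0,0,0,3.6,-1.7,0,0,0,0,3.6,-1.7,0,0,0,-2,3.6,-1.7,0,0,0,0,3.6,-1.7,0,0,0,0]

```text
t: 22.17
ee_pos: [541.0, 231.1, 192.3]
orientation: [-2.109, -2.329, 0.0]
ft_force: [0.4, -0.0, -1.3]
width: 50.0
grasp_force: 0.0
```

>>> inch_along:
  offsets: [3.6,-1.4,0,0,0,0,3.6,-1.2,0,0,0,0,3,-1.2,0,0,0,0,0,0,0,0,0,-2.44,0,0,0,0,0,-2.44]

```text
t: 22.58
ee_pos: [493.0, 329.2, 192.3]
orientation: [-1.798, -2.576, 0.001]
ft_force: [-0.3, -0.2, -0.5]
width: 50.1
grasp_force: 0.0
```

>>> inch_along:
  offsets: [0,0,0,0,0,-2.44,0,0,0,0,0,-2.44,0,0,0,0,0,-2.44,0,0,0,0,0,-2.44,0,0,0,0,0,-2.44]

```text
t: 23.0
ee_pos: [494.1, 327.2, 192.2]
orientation: [-0.946, -2.995, 0.001]
ft_force: [0.6, 0.6, -0.2]
width: 50.2
grasp_force: 0.0
```

>>> inch_along:
  offsets: [0,0,0,0,0,-2.44,0,0,0,0,0,-2.44,0,0,0,0,0,-2.44,0,0,0,0,0,-2.44,0,0,0,0,0,-2.44]

```text
t: 23.42
ee_pos: [494.2, 327.2, 192.2]
orientation: [-0.003, -3.141, 0.001]
ft_force: [-0.8, -0.0, 0.3]
width: 50.4
grasp_force: 0.0
```

>>> inch_along:
  offsets: [0,0,0,0,0,0,0,0,0,0,0,0]

```text
t: 23.58
ee_pos: [494.5, 327.6, 192.2]
orientation: [-0.018, -3.141, 0.0]
ft_force: [-0.8, -0.1, 0.4]
width: 49.8
grasp_force: 0.0
```

```bash
python3 - <<'E'
from h import *
d=ctrl.get_image("wrist"); cv2.imwrite("pics/c2.png",d["img"][:,:,::-1]); o=ctrl.get_obs(); print(o["qpos"],o["ee_pos"])
E
```

```text
[ 5.65146667e-01  4.35108509e-01  1.73697284e+00  2.39473904e-05
  9.69616482e-01 -9.94417057e-01] [494.69878994 327.80735802 192.17236483]
```

View pics/c2.png

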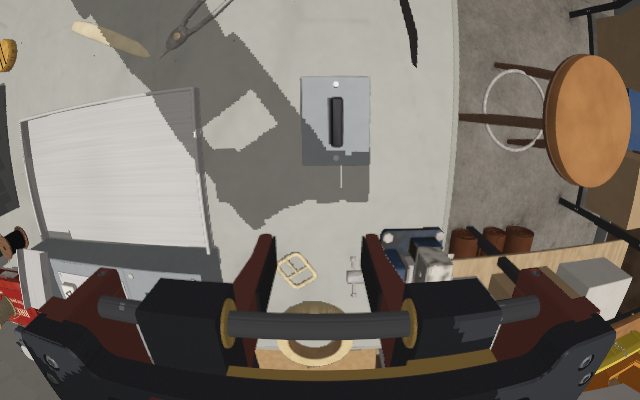

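```bash
python3 - <<'E'
from h import *
d=ctrl.get_image("wrist"); im=d["img"][70:170,295:375]; 
b=blobs((im.max(2)<50).astype(np.uint8),100)
for c,s,mm in b:
    r=cv2.minAreaRect(np.argwhere(mm)[:,::-1].astype(np.float32)+[295,70]) if 0 else cv2.minAreaRect((np.argwhere(mm)[:,::-1]+np.array([295,70])).astype(np.float32))
    print(c+[295,70],s,r)
w=blobs((im.min(2)>200).astype(np.uint8),4); print([(c+[295,70],s[4]) for c,s,_ in w])
print(cast(d,[(336,84),(336,158)],31).round(1).tolist())
print(cast(d,[(301.5,77),(369,77),(369,165),(302,165)],30).round(1).tolist())
E
```

```text
[332.4 120. ] [35, 27, 12, 49, 177] ((335.5, 121.0), (48.0, 11.0), 90.0)
[(array([335.4,  83.3]), 24)]
[[392.5, 345.2], [466.3, 345.0]]
[[385.1, 311.9], [384.9, 377.7], [473.9, 378.8], [473.4, 310.7]]
```

Scaled: 30 mm is 3, 35 mm is 3.5, -0.012 rad is -0.24.

>>> inch_along:
  offsets: [3.3,0.9,0,0,0,-0.24,3.25,0.85,3,0,0,0,0,0,3.5,0,0,0,0,0,3.5,0,0,0,0,0,0,0,0,0]
  jaw: 40

```text
t: 24.1
ee_pos: [428.3, 343.0, 88.9]
orientation: [0.006, -3.134, 0.009]
ft_force: [-1.3, -0.8, 0.2]
width: 40.1
grasp_force: 0.0
```

>>> inch_along:
  offsets: [0,0,1.5,0,0,0,0,0,0,0,0,0,0,0,0,0,0,0]

```text
t: 24.35
ee_pos: [432.5, 345.4, 80.0]
orientation: [0.006, -3.141, 0.0]
ft_force: [0.0, -1.0, -0.3]
width: 40.0
grasp_force: 0.0
```

Scaled: 3 mm is 0.3, -0.4 mm is -0.04, 0.004 rad is 0.08.

>>> inch_along:
  offsets: [0.3,-0.04,1.5,0,0,0.08,0,0,1.2,0,0,0,0,0,0.3,0,0,0,0,0,0,0,0,0,0,0,0,0,0,0]

```text
t: 24.77
ee_pos: [429.5, 345.1, 49.6]
orientation: [-0.001, 3.141, 0.0]
ft_force: [0.8, -0.1, 0.1]
width: 40.1
grasp_force: 0.0
```

>>> inch_along:
  offsets: [0,0,0,0,0,0,0,0,0,0,0,0,0,0,0,0,0,0,0,0,0,0,0,0,0,0,0,0,0,0]
  jaw: 0

```text
t: 25.18
ee_pos: [429.3, 345.1, 49.3]
orientation: [-0.002, 3.141, 0.0]
ft_force: [0.0, 0.5, 0.7]
width: 11.5
grasp_force: 30.0
```

>>> inch_along:
  offsets: [0,0,0,0,0,0,0,0,0,0,0,0]

```text
t: 25.35
ee_pos: [429.3, 345.1, 49.3]
orientation: [-0.002, 3.141, 0.0]
ft_force: [0.2, -0.2, 2.5]
width: 11.7
grasp_force: 30.0
```

Scaled: -40 mm is -4, -27 mm is -2.7.

>>> inch_along:
  offsets: [0,0,-2,0,0,0,0,0,-4,0,0,0,0,0,-4,0,0,0,-2.7,-2.5,0,0,0,0,-2.7,-2.5,0,0,0,0]

```text
t: 25.77
ee_pos: [484.3, 296.4, 152.0]
orientation: [-0.008, 3.137, 0.004]
ft_force: [1.3, -0.2, -0.9]
width: 11.7
grasp_force: 30.0
```

>>> inch_along:
  offsets: [-2.7,-2.5,0,0,0,0,-2.7,-2.5,0,0,0,0,-2.7,-2.5,0,0,0,0,-2.7,-2.5,0,0,0,0,-2.7,-2.5,0,0,0,0]

```text
t: 26.18
ee_pos: [619.2, 168.6, 148.8]
orientation: [0.002, -3.141, 0.0]
ft_force: [0.5, 0.2, -0.9]
width: 11.7
grasp_force: 30.0
```

>>> inch_along:
  offsets: [-2.6,-2.7,0,0,0,0,0,0,0,0,0,0,0,0,0,0,0,0]

```text
t: 26.43
ee_pos: [645.1, 141.5, 148.5]
orientation: [-0.003, -3.141, 0.0]
ft_force: [-0.1, -0.4, -0.9]
width: 12.1
grasp_force: 30.0
```

```bash
python3 - <<'E'
from h import *
s=ctrl.get_image("side"); d=ctrl.get_image("wrist"); print(ctrl.get_obs()["ee_pos"])
a=cv2.resize(s["img"][150:270,220:340,::-1],None,fx=3.3,fy=3.3,interpolation=cv2.INTER_CUBIC); b=cv2.resize(d["img"][110:310,220:420,::-1],None,fx=1.98,fy=1.98)
cv2.imwrite("pics/seat.png",np.hstack([a,b]))
E
```

```text
[643.36380305 143.39529299 148.43116531]
```

View pics/seat.png

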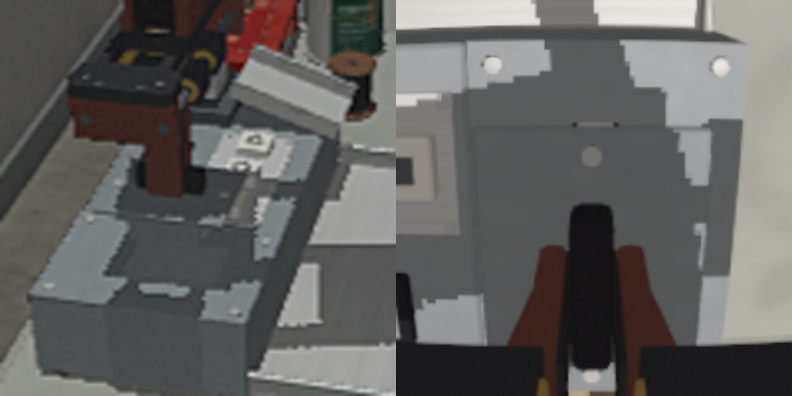

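```bash
python3 - <<'E'
from h import *
d=ctrl.get_image("wrist"); print(ctrl.get_obs()["ee_pos"])
im=d["img"]; 
p=cast(d,[(318.5,188.8),(318.5,299.9)],130); print("screws",p.round(1).tolist(),p.mean(0).round(1))
f=lambda a:(np.array(a)-[396,0])/1.98+np.array([220,110])
print("plate front corners z129",cast(d,f([(475,126),(711,128)]),129).round(1).tolist())
print("deck screws z70",cast(d,f([(492,65),(720,66)]),71).round(1).tolist(), "expected from overhead x588.6,587.9 y104.9,189.3")
E
```

```text
[643.18050986 143.93308154 148.61709839]
screws [[605.6, 142.5], [680.0, 142.6]] [642.8 142.5]
plate front corners z129 [[597.1, 110.2], [597.7, 176.0]]
deck screws z70 [[587.8, 106.2], [587.8, 190.2]] expected from overhead x588.6,587.9 y104.9,189.3
```

Scaled: -1.7 mm is -0.17, 1 mm is 0.1.

>>> inch_along:
  offsets: [-0.17,0.1,1.2,0,0,0,0,0,1.2,0,0,0,0,0,0,0,0,0,0,0,0,0,0,0]

```text
t: 26.92
ee_pos: [644.7, 144.7, 123.4]
orientation: [0.004, -3.139, 0.001]
ft_force: [0.5, 0.3, -1.1]
width: 11.8
grasp_force: 30.0
```

>>> inch_along:
  offsets: [0,0,0.6,0,0,0,0,0,0.6,0,0,0,0,0,0,0,0,0]

```text
t: 27.17
ee_pos: [645.4, 144.2, 111.8]
orientation: [0.002, -3.14, 0.001]
ft_force: [-0.6, 0.2, -0.8]
width: 12.1
grasp_force: 30.0
```

>>> inch_along:
  offsets: [0,0,0.4,0,0,0,0,0,0.3,0,0,0,0,0,0,0,0,0]

```text
t: 27.42
ee_pos: [645.8, 144.1, 105.4]
orientation: [0.002, -3.141, 0.0]
ft_force: [0.5, 0.1, -0.8]
width: 12.2
grasp_force: 30.0
```

Scaled: 3 mm is 0.3, 2 mm is 0.2.

>>> inch_along:
  offsets: [0,0,0.3,0,0,0,0,0,0.2,0,0,0,0,0,0,0,0,0]

```text
t: 27.67
ee_pos: [645.9, 144.3, 101.0]
orientation: [0.002, -3.141, -0.0]
ft_force: [-1.8, -0.4, -0.3]
width: 11.7
grasp_force: 30.0
```

>>> inch_along:
  offsets: [0,0,0.2,0,0,0,0,0,0.2,0,0,0,0,0,0.2,0,0,0,0,0,0,0,0,0]

```text
t: 28.0
ee_pos: [646.0, 144.3, 95.1]
orientation: [0.002, -3.141, -0.0]
ft_force: [-2.7, 0.7, 1.8]
width: 11.7
grasp_force: 30.0
```

>>> inch_along:
  offsets: [0,0,0.2,0,0,0,0,0,0.1,0,0,0,0,0,0,0,0,0]

```text
t: 28.25
ee_pos: [646.1, 144.3, 93.2]
orientation: [0.002, -3.141, -0.0]
ft_force: [-6.1, -0.4, 11.3]
width: 11.4
grasp_force: 30.0
```

Scaled: 0.8 mm is 0.08, 1 mm is 0.1.

>>> inch_along:
  offsets: [0.08,0,0.1,0,0,0,0,0,0.1,0,0,0,0,0,0,0,0,0]

```text
t: 28.5
ee_pos: [646.0, 144.3, 93.2]
orientation: [-0.002, 3.14, 0.0]
ft_force: [-8.7, -3.2, 24.2]
width: 11.2
grasp_force: 30.0
```

>>> inch_along:
  offsets: [0,0,0.1,0,0,0,0,0,0.1,0,0,0,0,0,0,0,0,0]

```text
t: 28.75
ee_pos: [646.3, 144.3, 93.0]
orientation: [-0.002, 3.139, 0.0]
ft_force: [-13.7, -3.4, 37.2]
width: 11.8
grasp_force: 30.0
```

Scaled: -2 mm is -0.2.

>>> inch_along:
  offsets: [0,0,-0.2,0,0,0,0,0,-0.2,0,0,0,0,0,0,0,0,0]

```text
t: 29.0
ee_pos: [646.1, 144.3, 93.1]
orientation: [-0.002, 3.14, 0.0]
ft_force: [-1.7, 0.3, 10.7]
width: 11.4
grasp_force: 30.0
```

>>> inch_along:
  offsets: [0,0,-0.1,0,0,0,0,0,-0.07,0,0,0,0,0,0,0,0,0]

```text
t: 29.25
ee_pos: [645.2, 144.2, 93.2]
orientation: [0.002, -3.141, 0.0]
ft_force: [-0.7, -0.2, -0.7]
width: 11.8
grasp_force: 30.0
```

Scaled: -0.7 mm is -0.07.

>>> inch_along:
  offsets: [0,0,-0.07,0,0,0,0,0,0,0,0,0]

```text
t: 29.42
ee_pos: [645.2, 144.2, 94.0]
orientation: [0.002, -3.141, 0.0]
ft_force: [-0.2, 0.3, -1.9]
width: 12.0
grasp_force: 30.0
```

>>> inch_along:
  offsets: [0,0,-0.07,0,0,0,0,0,0,0,0,0]

```text
t: 29.58
ee_pos: [645.1, 144.2, 94.6]
orientation: [0.002, -3.141, 0.0]
ft_force: [0.9, -0.8, -5.3]
width: 11.6
grasp_force: 30.0
```

>>> inch_along:
  offsets: [0,0,0.3,0,0,0,0,0,0.2,0,0,0,0,0,0.1,0,0,0,0,0,0,0,0,0,0,0,-0.25,0,0,0]

```text
t: 30.0
ee_pos: [645.7, 144.4, 93.5]
orientation: [-0.002, 3.14, 0.0]
ft_force: [0.3, -0.4, -0.8]
width: 11.6
grasp_force: 30.0
```

>>> inch_along:
  offsets: [0,0,0,0,0,0,0,0,0,0,0,0,0,0,0,0,0,0,0,0,0,0,0,0]
  jaw: 36

```text
t: 30.33
ee_pos: [645.4, 144.3, 91.4]
orientation: [0.002, -3.142, 0.0]
ft_force: [0.1, 0.4, 3.0]
width: 34.4
grasp_force: 0.9
```

>>> inch_along:
  offsets: [0,0,-3,0,0,0,0,0,-4,0,0,0,0,-2,0,0,0,2.44,0,-4,0,0,0,2.44,0,-3.5,0,0,0,2.44]

```text
t: 30.75
ee_pos: [632.9, 50.0, 162.3]
orientation: [0.575, 3.086, 0.0]
ft_force: [1.4, 0.6, -0.5]
width: 35.9
grasp_force: 0.0
```

>>> inch_along:
  offsets: [0,0,0,0,0,2.44,0,0,0,0,0,2.44,0,0,0,0,0,2.44,0,0,0,0,0,2.44,0,0,0,0,0,2.44]
  jaw: 0

```text
t: 31.17
ee_pos: [631.9, 50.4, 161.2]
orientation: [-1.48, -2.77, 0.001]
ft_force: [0.3, 0.8, -0.5]
width: 5.8
grasp_force: 0.0
```

>>> inch_along:
  offsets: [0,0,0,0,0,2.44,0,0,0,0,0,2.44,0,0,0,0,0,2.44,0,0,0,0,0,2.44,0,0,0,0,0,2.44]

```text
t: 31.58
ee_pos: [631.9, 50.5, 161.1]
orientation: [-2.243, -2.199, 0.001]
ft_force: [-0.3, -0.1, -0.5]
width: 0.3
grasp_force: 0.0
```

>>> inch_along:
  offsets: [0,0,0,0,0,0,0,0,0,0,0,0]

```text
t: 31.75
ee_pos: [632.0, 50.6, 161.3]
orientation: [-2.233, -2.21, 0.001]
ft_force: [-0.1, 0.3, -1.0]
width: 0.3
grasp_force: 0.0
```

```bash
python3 - <<'E'
from h import *
s=ctrl.get_image("side"); d=ctrl.get_image("wrist"); print(ctrl.get_obs()["ee_pos"])
a=cv2.resize(s["img"][150:270,220:340,::-1],None,fx=3.3,fy=3.3,interpolation=cv2.INTER_CUBIC); b=cv2.resize(d["img"][0:300,180:480,::-1],(396,396))
cv2.imwrite("pics/seat2.png",np.hstack([a,b]))
E
```

```text
[632.01252354  50.57601041 161.41889556]
```

View pics/seat2.png

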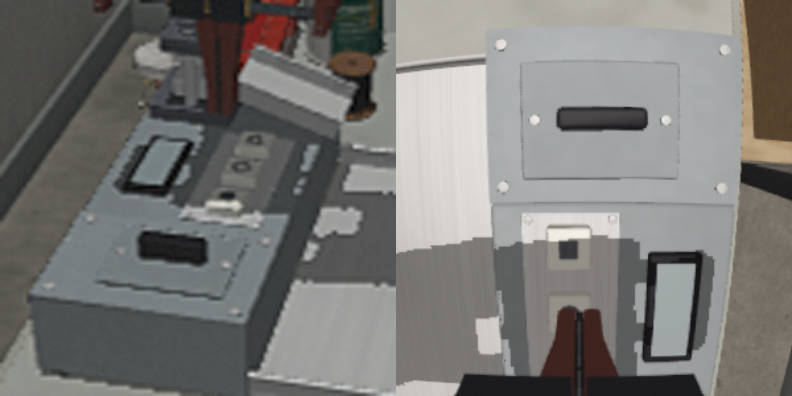

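>>> inch_along:
  offsets: [3.1,0.4,0,0,0,0,3.1,0.4,0,0,0,0,3.1,0.4,2,0,0,0,0,0,2.4,0,0,0,0,0,0,0,0,0]

```text
t: 32.27
ee_pos: [642.7, 144.6, 113.6]
orientation: [-2.229, -2.209, 0.008]
ft_force: [-1.6, -0.9, -0.5]
width: 0.5
grasp_force: 0.0
```

>>> inch_along:
  offsets: [0,0,0.5,0,0,0,0,0,0.3,0,0,0,0,0,0,0,0,0]

```text
t: 32.52
ee_pos: [645.6, 142.5, 110.0]
orientation: [2.237, 2.205, 0.0]
ft_force: [0.1, -0.7, 0.4]
width: 0.7
grasp_force: 0.0
```

>>> inch_along:
  offsets: [0,0,0.3,0,0,0,0,0,0,0,0,0]

```text
t: 32.68
ee_pos: [646.1, 142.6, 109.3]
orientation: [2.237, 2.204, 0.002]
ft_force: [-4.5, -0.7, 10.5]
width: 0.6
grasp_force: 5.5
```

>>> inch_along:
  offsets: [0,0,0.2,0,0,0,0,0,0,0,0,0]

```text
t: 32.85
ee_pos: [646.2, 142.7, 109.2]
orientation: [2.237, 2.204, 0.002]
ft_force: [-8.7, -2.3, 24.9]
width: 0.1
grasp_force: 12.4
```

>>> inch_along:
  offsets: [0,0,-3,0,0,0,-3.5,-0.5,0,0,0,0,-4,-0.7,0,0,0,0,-4,-0.7,0,0,0,0,0,0,0,0,0,0]

```text
t: 33.27
ee_pos: [623.7, 22.5, 135.8]
orientation: [2.241, 2.2, -0.001]
ft_force: [0.1, -0.1, 0.2]
width: 0.3
grasp_force: 0.0
```

>>> inch_along:
  offsets: [0,0,0,0,0,0,0,0,0,0,0,0]

```text
t: 33.43
ee_pos: [625.4, 28.3, 135.5]
orientation: [2.238, 2.204, 0.002]
ft_force: [-0.7, -0.6, -0.1]
width: 0.7
grasp_force: 0.0
```

Scaled: 20 mm is 2, 12 mm is 1.2.

>>> inch_along:
  offsets: [-0.05,0.05,2,0,0,0,0,0,1.2,0,0,0,0,0,0,0,0,0]

```text
t: 33.68
ee_pos: [623.7, 29.3, 100.2]
orientation: [-2.233, -2.205, 0.005]
ft_force: [-0.7, -0.5, -0.6]
width: 0.4
grasp_force: 0.0
```

>>> inch_along:
  offsets: [0,0,0.5,0,0,0,0,0,0.5,0,0,0,0,0,0.3,0,0,0,0,0,0,0,0,0]

```text
t: 34.02
ee_pos: [625.6, 29.0, 91.4]
orientation: [-2.236, -2.206, -0.001]
ft_force: [-5.6, 2.7, 12.4]
width: 0.4
grasp_force: 6.2
```

Scaled: -30 mm is -3, -25 mm is -2.5.

>>> inch_along:
  offsets: [0,0,-3,0,0,0,0,0,-2.5,0,0,0,-2.1,0,0,0,0,0,-2.1,0,0,0,0,0,0,0,0,0,0,0]

```text
t: 34.43
ee_pos: [625.3, -16.1, 145.7]
orientation: [2.237, 2.203, 0.001]
ft_force: [-0.8, -0.2, -0.1]
width: 0.2
grasp_force: 0.0
```

>>> inch_along:
  offsets: [0,0,0,0,-2.34,0,0,0,0,0,-2.34,0,0,0,0,0,-2.32,0,0,0,0,0,0,0,0,0,0,0,0,0]

```text
t: 34.85
ee_pos: [624.4, -11.6, 143.9]
orientation: [2.045, 2.023, -0.36]
ft_force: [0.9, 0.9, -0.1]
width: 0.4
grasp_force: 0.0
```

```bash
python3 - <<'E'
from h import *
from scipy.spatial.transform import Rotation as Q
o=ctrl.get_obs(); print(o["ee_pos"]); print(Q.from_rotvec(o["orientation"]).as_matrix().round(3)); 
s=ctrl.get_image("side"); d=ctrl.get_image("wrist")
cv2.imwrite("pics/st.png",np.hstack([cv2.resize(s["img"][100:250,230:380,::-1],(400,400)),cv2.resize(d["img"][:,100:500,::-1],(400,400))]))
E
```

```text
[624.44270328 -11.64650833 143.88471447]
[[ 0.01   1.    -0.005]
 [ 0.94  -0.011 -0.34 ]
 [-0.34  -0.002 -0.94 ]]
```

View pics/st.png

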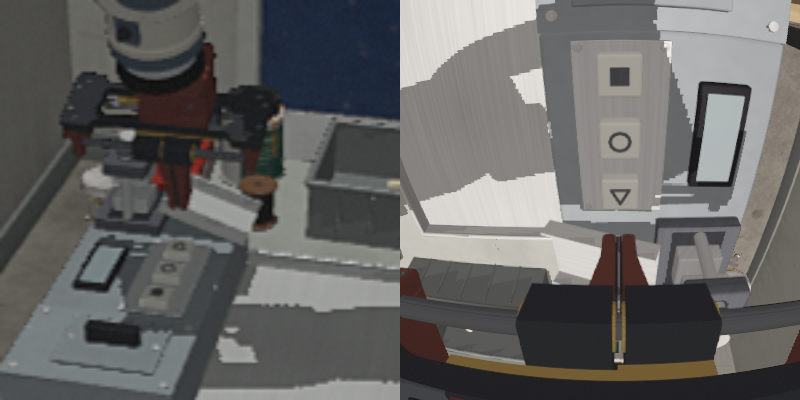

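Scaled: 15 mm is 1.5, 5 mm is 0.5.

>>> inch_along:
  offsets: [0.3,0,1.5,0,0,0,0.5,0,1.4,0,0,0,0.35,0,0.9,0,0,0,0,0,0,0,0,0,0,0,0,0,0,0]

```text
t: 35.37
ee_pos: [624.0, -16.6, 104.2]
orientation: [2.048, 2.018, -0.364]
ft_force: [0.7, -0.5, 0.8]
width: 0.8
grasp_force: 0.0
```

Scaled: 3 mm is 0.3, 4 mm is 0.4.

>>> inch_along:
  offsets: [0.3,0,0.4,0,0,0,0.15,0,0.3,0,0,0,0.07,0,0.2,0,0,0,0,0,0,0,0,0]

```text
t: 35.7
ee_pos: [625.3, -14.3, 95.1]
orientation: [2.045, 2.017, -0.361]
ft_force: [0.9, -2.0, 3.3]
width: 0.6
grasp_force: 1.8
```

>>> inch_along:
  offsets: [0.07,0,0.2,0,0,0,0.04,0,0.1,0,0,0,0,0,0,0,0,0]

```text
t: 35.95
ee_pos: [625.5, -14.4, 93.3]
orientation: [2.045, 2.016, -0.361]
ft_force: [-2.2, -1.2, 12.8]
width: 0.5
grasp_force: 6.4
```

>>> inch_along:
  offsets: [-1,0,-2.8,0,0,0,-1.2,0,-3.6,0,0,0,-1.2,-1,-3.6,0,0,0,0,0,0,0,2.34,0,0,0,0,0,2.34,0]

```text
t: 36.37
ee_pos: [616.2, -9.4, 200.1]
orientation: [2.174, 2.15, -0.114]
ft_force: [-0.3, 0.3, -0.7]
width: -0.1
grasp_force: 0.0
```

>>> inch_along:
  offsets: [0,0,0,0,2.32,0,0,0,0,0,0,0,0,0,0,0,0,0]

```text
t: 36.62
ee_pos: [614.3, -13.2, 197.2]
orientation: [2.24, 2.202, -0.003]
ft_force: [-0.3, 0.7, -0.1]
width: 0.3
grasp_force: 0.0
```

```bash
python3 - <<'E'
from h import *
o=ctrl.get_obs(); print(o["ee_pos"],o["ft_force"])
s=ctrl.get_image("side"); g=ctrl.get_image("scene")
cv2.imwrite("pics/fin.png",np.hstack([cv2.resize(s["img"][130:300,220:440,::-1],(440,340)),cv2.resize(g["img"][170:400,240:480,::-1],(355,340))]))
E
```

```text
[614.34322807 -13.15404163 197.15980537] [-0.29763159  0.65552871 -0.14892576]
```

View pics/fin.png

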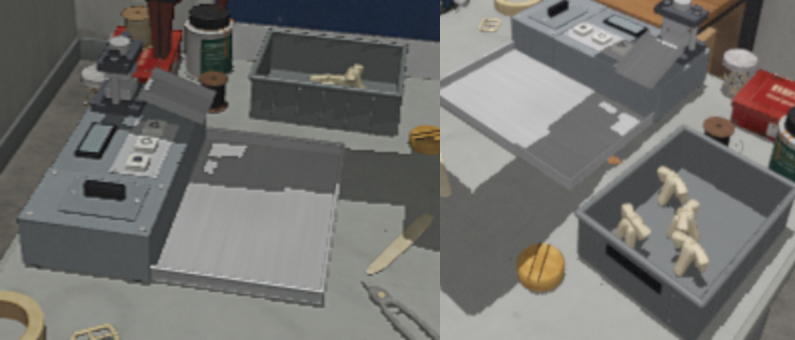

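The final picture shows the tray empty, all four toggles in the tote, the cover flat in the opening, and the spool and buckle untouched.

```bash
python3 -c "
from workcell import ctrl
print(ctrl.close_job())"
```

```text
the job is handed in; nothing more can be done
None
```

The job is handed in after about 37 s of robot time: I pressed stop, moved all four toggles into the tote, clipped the cover in (it sits flat and held against a light tug), then pressed reset and last start, leaving the spool and buckle where they were.

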